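# Take the screw cap off the spindle with the spent tape roll

### The arm

A 6-joint arm with a two-finger parallel gripper is mounted at the origin on the work surface. World frame = base frame: x ahead of the robot, y to its left, z up, the work surface at z = 0. Lengths are in m, angles in rad, forces in N, time in s.
With the tool pointing down it reaches from about 0.3 to 0.75 m from the base axis. Payload 8.5 kg.
Tool frame: the origin (TCP) lies at the very end of the fingers, on their centre line; the grasp point (between the pads) lies 19 mm behind it; x points along the fingers, y is the direction in which the jaws open and shut, and the axes are right-handed (so a half turn about x gives the same grasp; the last joint's range is limited). The gripper opens to 85 mm and grips with 20 to 120 N. Pads are 22 mm wide; open, the fingers measure 114 mm over their backs; the gripper's body (76 mm by 85 mm) begins 54 mm behind the grasp point. The pads swing forward as they close: fully open they stand 13 mm farther back than shut.
Start: joints at [-1.373, 0.381, 1.297, -0, 1.464, -0.215], TCP at [0.221, -0.504, 0.231] pointing down, gripper open.
Joint ranges: [-3.11, 3.11], [-0.89, 2.33], [0.22, 2.48], [-1.42, 4.56], [0.17, 2.85], [-2.88, 2.88]. Speed limits (rad/s): [2.39, 2.39, 3.14, 3.14, 3.14, 3.14].

### API

Orientations are given as a rotation vector (axis times angle).
In Python, from rig import robot, release, close, kinematics, imaging, models gives the robot as it stands. Calls block until the motion is done:
- robot.goto(position, orientation): joint-space move of the TCP to a pose.
- robot.move_l(position, frame=None, velocity=0.15): straight line of the TCP; frame=None keeps the orientation; velocity is the mean speed in m/s.
- robot.move_j(angles): joint-space move.
- release() and close(grasp_force=None): open the fingers fully, or close them until they stop; grasp_force is the grip in N (None keeps the last).
- robot.pause(seconds).
- kinematics.inverse_kinematics(position, orientation): joint angles nearest the present ones, or None.
- robot.observe(): the state.
- imaging.capture(name): name is "scene" or "top"; returns a dict with "color" (400x640x3 uint8, red, green, blue), "mtx" (3x3 intrinsics, pixels), "dist" ([k1, k2, p1, p2, k3] as OpenCV has them; the pictures are not rectified), "R" (3x3) and "t" (3): a world point X has camera coordinates R X + t. Camera axes: x right, y down, z forward; pixel columns grow to the right and rows downward; lengths in m; the calibration is good to about 2 mm. A picture is of the moment at which its call begins. There is no depth.
A pose or a line that the arm cannot do raises robot.PlanningError and nothing moves.
- robot.hand_in(): hands the job in, once; it reports no verdict.
Trained networks look in a picture, given as the dict that the camera call returned (one of the last four; its "shot" number tells which), for a name from the list of things; names that differ only in an ending like _2 or _b are one class to them, and where a whole thing is asked for, a point or a joint stands for the part that bears it (a point fixed in the world has none). Each returns a list of dicts, best first, with "confidence" (0 to 1); they miss things now and then, are a little off and sometimes report something else, mostly with a low value. They report only what shows in the picture. A call takes as long as a camera call. They do not tell look-alikes from the thing itself.
- models.look_for(query, picture): "position" ([x, y, z] in m, in world coordinates, good to about 4 mm: the middle of the surface that is visible of it).
- models.spot_point(query, picture): "position" ([x, y, z] in m, in world coordinates, good to about 4 mm: a listed point, or the origin of a listed thing).
The state is a dict: "t": time; "q": joint angles; "joint_velocities": joint speeds; "joint_efforts": joint torques, N m; "ee_pos": TCP position; "eef_rot": TCP orientation; "ft_force": force on the tool from outside, world axes, zero at the start; "torque": the same for the moment, N m; "finger_gap": finger opening in m.
Only numpy, scipy, OpenCV 4.12 (cv2) and the standard library are available. Lean on these libraries where they do the work, as an engineer would, in place of code of your own. Each camera call takes 0.05 s, during which the arm holds its last target.

### The job

On the twin tape-roll stand one roll is used up and only its bare cardboard core is left: unscrew the cap of that spindle (one spindle has a right-hand and the other a left-hand thread and nothing shows which, so feel which way it gives) and lift it off. Finish while still holding the cap, level and still, about 12 cm above where it sat, so that the core can be changed. Leave the core and the full roll on their hubs, the other cap screwed down as it is, and the other things on the table where they are.

Things in the scene. Friction and masses are not known exactly. Their poses are not given: they have to be found in the camera images.
- stand: Twin tape-roll stand, fixed: grey base plate 230 x 400 mm, its top 18 mm up, two upright spindles at y = +100 mm (left) and -100 mm (right), a steel guide roller 80 mm high in front (-x) of each. Origin on the table midway between the spindles; y towards the left spindle. Each spindle: a 120 mm disc, a hub 70 mm across that carries a roll, a threaded neck, and a screw cap that keeps the roll on.
- spindle_left_top (a point): Centre of the left spindle's shoulder, where its cap's flange rests, 86 mm above the table; axes as the stand's. A threaded neck 44 mm across stands 20 mm above it, hidden in the cap. One spindle's thread is right-hand (cap loosens anticlockwise seen from above), the other's left-hand (loosens clockwise); they look alike and which is where varies.
- spindle_right_top (a point): The same on the right spindle. Both threads are coarse: tightening, a solid stop comes within 7 degrees; loosening, the cap turns easily, climbing 3 mm in 75 degrees, and lifts straight off once turned 62 to 115 degrees from its starting angle (75 to 80 is good). Turned less, it cannot be pulled off.
- cap_left_grip (a point): Centre of the grip bar of the left spindle's screw cap. Grey metal: flange 92 mm across, body 56 mm across with a flat top, and on it an upright bar 60 mm long, 14 mm thick, 30 mm high. The point is 41 mm above the flange's underside and 15 mm above the body's flat top. z: screw axis, up; x: along the bar, within 3 degrees of the stand's x at the start. About 0.3 kg.
- cap_right_grip (a point): The same on the right spindle's cap, which is alike. Both caps are screwed down at the start. A cap is hollow: turned loose and raised straight up by 20 mm it is clear of the neck.
- empty_core_mid (a point): Centre of the bare cardboard core (tube 84 mm outside, 76 mm inside, 60 mm high) left of the used-up roll. It sits on one of the two hubs, under that spindle's cap and smaller than the cap's flange, its centre 32 mm below the shoulder.
- full_roll_mid (a point): Centre of the full roll of brown kraft tape (136 mm across, 60 mm high) on the other hub, its centre 32 mm below the shoulder.
- new_roll_mid (a point): Centre of a fresh roll of brown kraft tape, 136 mm across, 60 mm high, lying flat on the table behind the stand. Bystander.
- stapler_mid (a point): Middle of a black desk stapler, 125 mm long, 46 mm high, on the table behind the stand. Bystander.
- marker_mid (a point): Middle of a grey marker pen with black cap, 130 mm long, lying on the stand's base plate between the two spindles' guide rollers. Bystander.
- mug_mid (a point): Middle of a white mug, 82 mm across, 95 mm high, on the table to the left. Bystander.
Things that resemble listed ones, but are neither listed nor needed, are in the scene too. Leave any orange or yellow look-alike of the part that bears cap_left_grip alone.

How it is judged:
By the outcome, as a careful person would: the job done as asked, in the order asked, and still so for the second after the job is handed in, while the arm keeps its last pose, push and grip.
It also fails if it takes over 56 s, if anything falls off the work surface, if the arm or the gripper's body presses on something with over 40 N, if the wrist force passes 120 N, or if a joint passes its speed limit or range.

## Working session

There is one attempt and no reset: what is moved stays moved. The work goes in short steps, each a Python script; the robot and the scene stay as the last script left them, time stands still between calls to the robot, and variables do not carry over. Pictures are saved under pics/ and viewed, and the job is handed in when it is done.

```bash
mkdir -p pics; ls
python3 - <<'E'
from rig import robot, imaging, models
import cv2
for n in ["scene","top"]:
    p=imaging.capture(n); cv2.imwrite(f"pics/{n}0.png",p["color"][:,:,::-1])
    for q in ["stand","cap_left_grip","cap_right_grip","empty_core_mid","full_roll_mid","spindle_left_top","spindle_right_top"]:
        print(n,q,[(d["position"],round(d["confidence"],2)) for d in models.spot_point(q,p)[:4]])
    print(p["R"],p["t"])
o=robot.observe(); print(o)
E
```

```text
pics
scene stand [([0.5225, -0.0356, 0.0031], 0.61)]
scene cap_left_grip [([0.4033, 0.3007, 0.0421], 0.88), ([0.2783, 0.2784, 0.0435], 0.81), ([0.4863, 0.0536, 0.1262], 0.79), ([0.5304, 0.2745, 0.0425], 0.64)]
scene cap_right_grip [([0.5573, -0.13, 0.1278], 0.78)]
scene empty_core_mid [([0.4879, 0.0579, 0.0569], 0.76)]
scene full_roll_mid [([0.5575, -0.1302, 0.0535], 0.86)]
scene spindle_left_top [([0.4844, 0.056, 0.0884], 0.97)]
scene spindle_right_top []
[[-0.85449756  0.51933727 -0.0110782 ]
 [ 0.35003209  0.55990975 -0.75098509]
 [-0.38381175 -0.64559265 -0.66022622]] [ 0.37762871 -0.15543452  1.36731894]
top stand [([0.5234, -0.0383, -0.0051], 0.58), ([0.4362, -0.0677, 0.0238], 0.29)]
top cap_left_grip [([0.2778, 0.2781, 0.0378], 0.95), ([0.5283, 0.2729, 0.0379], 0.91), ([0.4082, 0.3, 0.0404], 0.86), ([0.4846, 0.0566, 0.1248], 0.79)]
top cap_right_grip [([0.5613, -0.1364, 0.1295], 0.6)]
top empty_core_mid []
top full_roll_mid [([0.5533, -0.1315, 0.0551], 0.63), ([0.4865, 0.0545, 0.0845], 0.38)]
top spindle_left_top [([0.4865, 0.058, 0.0822], 0.87)]
top spindle_right_top [([0.559
[... 152 characters left out ...]
1463 0.51967291 1.00268494]
{'t': 0.8, 'q': array([-1.37332932e+00,  3.80578916e-01,  1.29743113e+00, -5.35640882e-06,
        1.46361491e+00, -2.15299386e-01]), 'joint_velocities': array([ 1.27492316e-03,  6.47150436e-04, -2.46824299e-04,  4.53500731e-05,
        1.08061378e-03,  3.18977801e-04]), 'joint_efforts': array([-1.11489462e-03, -4.48299980e+01, -2.31458026e+01, -1.74564129e-04,
        5.55778242e-04,  1.30175772e-05]), 'ee_pos': array([ 0.22061934, -0.50377319,  0.23132321]), 'eef_rot': array([ 1.99407044,  0.41752164, -1.9940807 ]), 'ft_force': array([0.11551204, 0.04482599, 0.8007244 ]), 'torque': array([ 0.03351093, -0.00753647,  0.01318691]), 'finger_gap': 0.0855108903910598}
```

View pics/scene0.png

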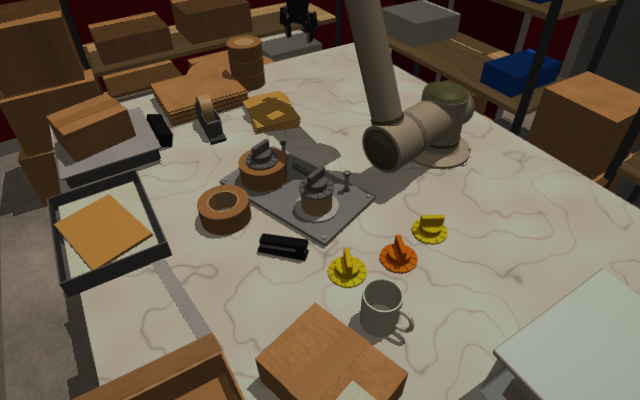

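View pics/top0.png

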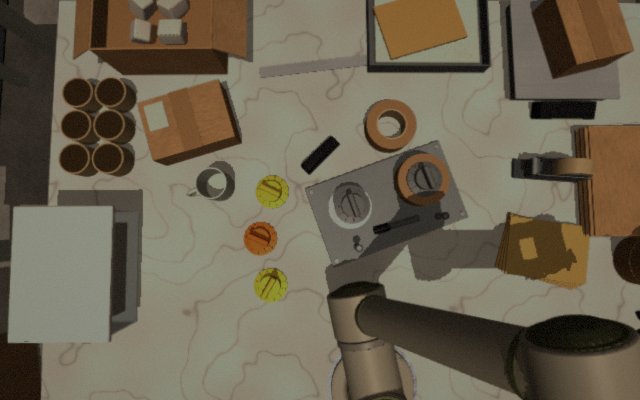

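Run:
```python
import cv2, numpy as np
a=cv2.imread("pics/top0.png")[130:270,290:480]; cv2.imwrite("pics/crop_top.png",cv2.resize(a,None,fx=4,fy=4,interpolation=cv2.INTER_CUBIC))
a=cv2.imread("pics/scene0.png")[130:250,210:390]; cv2.imwrite("pics/crop_scene.png",cv2.resize(a,None,fx=4,fy=4,interpolation=cv2.INTER_CUBIC))
```

```text
(no output)
```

View pics/crop_top.png

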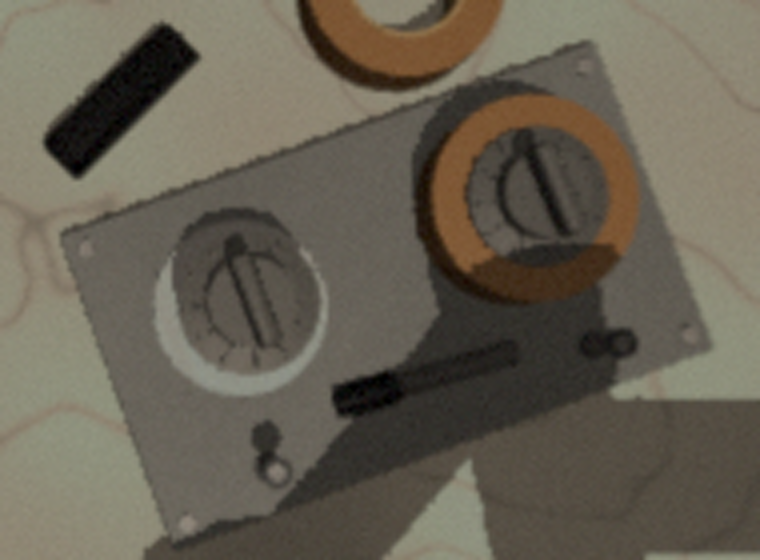

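View pics/crop_scene.png

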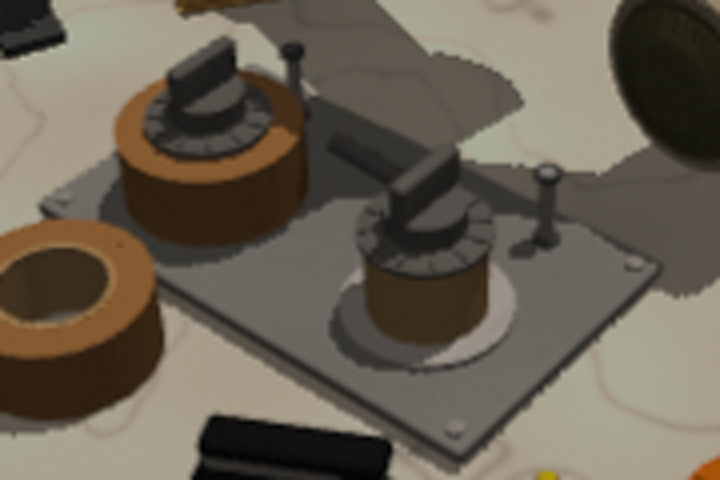

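```bash
cat > h.py <<'E'
import cv2, numpy as np
def ray(p,uv,z):
    n=cv2.undistortPoints(np.array(uv,float).reshape(-1,1,2),p["mtx"],np.array(p["dist"])).reshape(-1,2)
    d=np.c_[n,np.ones(len(n))]@p["R"]; c=-p["R"].T@p["t"]
    return c+d*((z-c[2])/d[:,2])[:,None]
E
python3 - <<'E'
from rig import imaging
import numpy as np
from h import *
p=imaging.capture("top")
X=ray(p,np.array([[62,235],[592,40],[710,345],[172,545]])/4-.375+[290,130],.018)
print(X)
print([np.linalg.norm(X[i]-X[i-1]) for i in range(4)])
f=lambda v:np.degrees(np.arctan2(v[1],v[0]))
print(f(X[0]-X[3]),f(X[1]-X[2]),f(X[0]-X[1])-90,f(X[3]-X[2])-90, X.mean(0))
m=X.mean(0)
# bar top left edge, lit face
B=ray(p,np.array([[228,245],[262,345],[250,240],[282,340]])/4-.375+[290,130],.142);print(B,f(B[0]-B[1]),f(B[2]-B[3]))
q=imaging.capture("scene")
Y=ray(q,np.array([[390,186],[455,143]])/4-.375+[210,130],.142);print(Y,f(Y[1]-Y[0]),f(Y[0]-Y[1]))
E
```

```text
[[ 0.53771294  0.1790001   0.018     ]
 [ 0.67199772 -0.19265431  0.018     ]
 [ 0.45782953 -0.26818431  0.018     ]
 [ 0.32600549  0.10563931  0.018     ]]
[np.float64(0.22405769735604275), np.float64(0.3951700942916564), np.float64(0.2270964448016035), np.float64(0.3963857622864115)]
19.11220564359185 19.42605019642312 19.86561188756123 19.424536359698095 [ 0.49838642 -0.0440498   0.018     ]
[[0.51961313 0.07410947 0.142     ]
 [0.45904867 0.05443787 0.142     ]
 [0.52254107 0.06074004 0.142     ]
 [0.46194006 0.04232285 0.142     ]] 17.99402221380046 16.904494536282137
[[0.51640943 0.06511348 0.142     ]
 [0.45927244 0.04922787 0.142     ]] -164.46264869301217 15.537351306987832
```

```bash
cat >> h.py <<'E'
from scipy.spatial.transform import Rotation as Ro
def rv(a,flip=0):
    # a: bar yaw deg; tool y perpendicular to the bar
    b=np.radians(a+90+180*flip); x=np.array([0,0,-1.]); y=np.array([np.cos(b),np.sin(b),0])
    return Ro.from_matrix(np.c_[x,y,np.cross(x,y)]).as_rotvec()
def ang(r):
    y=Ro.from_rotvec(r).as_matrix()[:,1]; return np.degrees(np.arctan2(y[1],y[0]))-90
E
python3 - <<'E'
from rig import kinematics as k
from h import *
for f in (0,1):
  for a in (17.5,97.5,-62.5):
    for z in (.117,.25):print(f,a,z,k.inverse_kinematics([.489,.057,z],rv(a,f)))
E
```

```text
0 17.5 0.117 [-0.12495563  0.40352164  1.6329926   0.          1.10507842 -2.00118458]
0 17.5 0.25 [-0.12495563  0.26511406  1.41582285  0.          1.46065574 -2.00118458]
0 97.5 0.117 None
0 97.5 0.25 None
0 -62.5 0.117 [-0.12495563  0.40352164  1.6329926   0.          1.10507842 -0.60492118]
0 -62.5 0.25 [-0.12495563  0.26511406  1.41582285  0.          1.46065574 -0.60492118]
1 17.5 0.117 [-0.12495563  0.40352164  1.6329926   0.          1.10507842  1.14040808]
1 17.5 0.25 [-0.12495563  0.26511406  1.41582285  0.          1.46065574  1.14040808]
1 97.5 0.117 [-1.24955632e-01  4.03521637e-01  1.63299260e+00 -4.44089210e-16
  1.10507842e+00 -2.55855326e-01]
1 97.5 0.25 [-1.24955632e-01  2.65114058e-01  1.41582285e+00 -4.44089210e-16
  1.46065574e+00 -2.55855326e-01]
1 -62.5 0.117 [-1.24955632e-01  4.03521637e-01  1.63299260e+00 -4.44089210e-16
  1.10507842e+00  2.53667148e+00]
1 -62.5 0.25 [-1.24955632e-01  2.65114058e-01  1.41582285e+00 -4.44089210e-16
  1.46065574e+00  2.53667148e+00]
```

Run:
```python
from rig import robot, imaging, models
from h import *
robot.goto([.489,.057,.22],rv(17.5,1))
p=imaging.capture("scene"); cv2.imwrite("pics/scene1.png",p["color"][:,:,::-1])
robot.move_l([.489,.057,.150],velocity=.12)
p=imaging.capture("scene"); cv2.imwrite("pics/scene2.png",p["color"][100:260,200:400,::-1].repeat(3,0).repeat(3,1))
o=robot.observe(); print(o["t"],o["ee_pos"],o["ft_force"],o["torque"])
```

```text
3.9583 [0.48947349 0.05689887 0.15076742] [ 0.91127922 -0.37324755 -0.13489312] [-0.0444079  -0.0639647   0.01884517]
```

View pics/scene2.png

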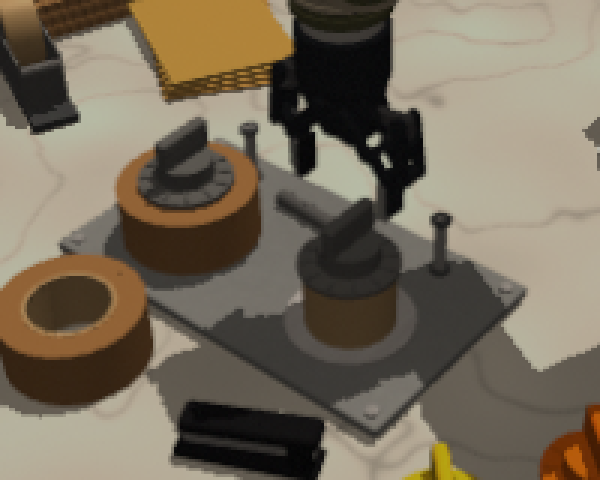

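Run:
```python
from rig import imaging
from h import *
p=imaging.capture("scene")
def pr(X):
    r,_=cv2.Rodrigues(p["R"]); u,_=cv2.projectPoints(np.array(X,float),r,p["t"],p["mtx"],np.array(p["dist"])); return u.reshape(-1,2)
a=np.radians(17.5); n=np.array([-np.sin(a),np.cos(a),0]); d=np.array([np.cos(a),np.sin(a),0])
c=np.array([.489,.057,.142])
im=np.ascontiguousarray(p["color"][:,:,::-1]); im=im[100:260,200:400].repeat(4,0).repeat(4,1)
P=[c+.03*d+.007*n,c+.03*d-.007*n,c-.03*d-.007*n,c-.03*d+.007*n,c+.0425*n+[0,0,.021],c-.0425*n+[0,0,.021],c+[0,0,.021]]
for k,u in enumerate(pr(P)):
    u=((u+.5-[200,100])*4).astype(int); cv2.circle(im,tuple(int(v) for v in u),3,(0,0,255) if k<4 else (0,255,0),-1)
cv2.imwrite("pics/ov.png",im[200:520,250:650].repeat(2,0)[:,:].repeat(2,1)[:600,:800])
```

```text
(no output)
```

View pics/ov.png

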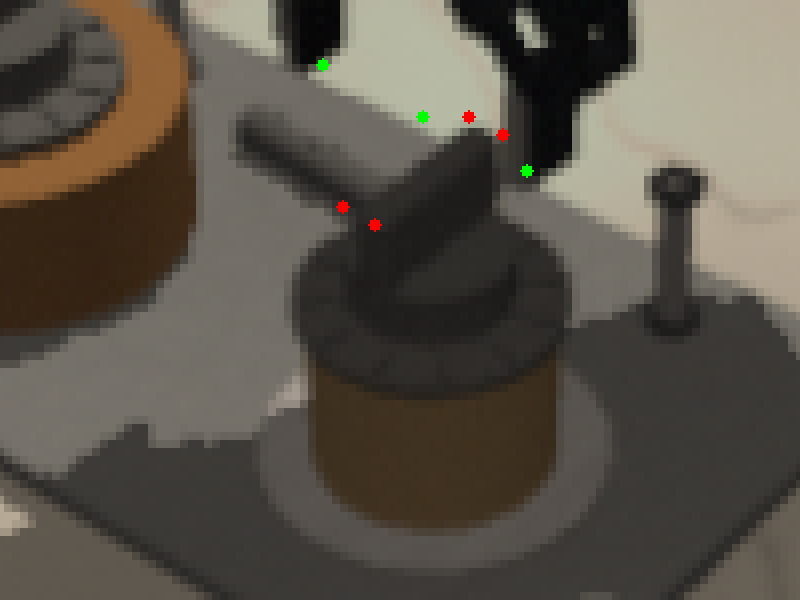

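Run:
```python
from rig import robot, close
from h import *
def s(m):
    o=robot.observe(); print(m,round(o["t"],2),o["ee_pos"].round(4),round(ang(o["eef_rot"])%360-180,2),o["ft_force"].round(1),o["torque"].round(2),round(o["finger_gap"],4))
robot.move_l([.489,.057,.117],velocity=.06); s("down")
close(20); s("c20")
```

```text
down 4.71 [0.4891 0.057  0.1171] 17.5 [ 0.3 -0.6 -0. ] [ 0.01 -0.02  0.  ] 0.0853
c20 5.36 [0.4891 0.057  0.1171] 17.51 [-0.5  0.7  1.8] [0.06 0.08 0.01] 0.0136
```

```bash
cat >> h.py <<'E'
def s(m):
    from rig import robot
    o=robot.observe(); print(m,round(o["t"],2),o["ee_pos"].round(4),round(ang(o["eef_rot"])%360-180,2),o["ft_force"].round(1),o["torque"].round(2),round(o["finger_gap"],4)); return o
E
python3 - <<'E'
from rig import robot, close
from h import *
close(60); s("c60")
for a in (2,4,6,8,10):
    robot.move_l([.489,.057,.117],rv(17.5+a,1),velocity=.05)
    o=s(a)
    if abs(o["torque"][2])>.5: break
E
```

```text
c60 5.58 [0.4892 0.057  0.1172] 17.5 [-0.4  0.5  4.9] [ 0.08  0.04 -0.03] 0.0128
2 5.83 [0.4892 0.057  0.1172] 19.48 [-0.6  0.5  4.9] [0.07 0.05 0.14] 0.0129
4 6.08 [0.4892 0.057  0.1172] 21.47 [0.5 1.  5.1] [0.09 0.08 0.19] 0.0128
6 6.33 [0.4892 0.057  0.1172] 23.47 [ 0.6 -0.4  5. ] [0.05 0.03 0.14] 0.0124
8 6.58 [0.4892 0.057  0.1172] 25.47 [0.6 0.7 5.2] [0.06 0.06 0.11] 0.0129
10 6.83 [0.4892 0.057  0.1172] 27.47 [-0.3  0.6  5.1] [0.09 0.05 0.11] 0.0129
```

```bash
python3 - <<'E'
from rig import robot, close
from h import *
for a in (20,30,40,50,60,70,78):
    robot.move_l([.489,.057,.117+.003*a/75],rv(17.5+a,1),velocity=.05)
    o=s(a)
    if abs(o["torque"][2])>.6 or np.linalg.norm(o["ft_force"])>25: print("stop");break
E
python3 - <<'E'
from rig import imaging
import cv2
p=imaging.capture("scene"); cv2.imwrite("pics/scene3.png",cv2.resize(p["color"][100:260,200:400,::-1],None,fx=4,fy=3.7))
E
```

```text
20 7.15 [0.4887 0.057  0.1174] 37.29 [-0.3  0.  -1. ] [-0.06  0.03  0.03] 0.0131
30 7.47 [0.4888 0.057  0.1179] 47.2 [ 0.4 -0.3 -2.2] [-0.02  0.   -0.04] 0.0131
40 7.8 [0.4889 0.057  0.1184] 57.17 [ 0.  -1.1 -2.7] [-0.   -0.05  0.01] 0.0126
50 8.12 [0.4889 0.057  0.1189] 67.15 [ 0.  -0.6 -3.5] [ 0.03  0.03 -0.04] 0.013
60 8.45 [0.489  0.057  0.1193] 77.14 [-0.8 -0.8 -3.8] [0.03 0.03 0.08] 0.0131
70 8.78 [0.4888 0.057  0.1197] 87.15 [-1.6  1.1 -3.4] [0.05 0.12 0.04] 0.013
78 9.07 [0.4887 0.057  0.12  ] 95.15 [-2.3  0.8 -2.7] [0.02 0.4  0.05] 0.0128
```

View pics/scene3.png

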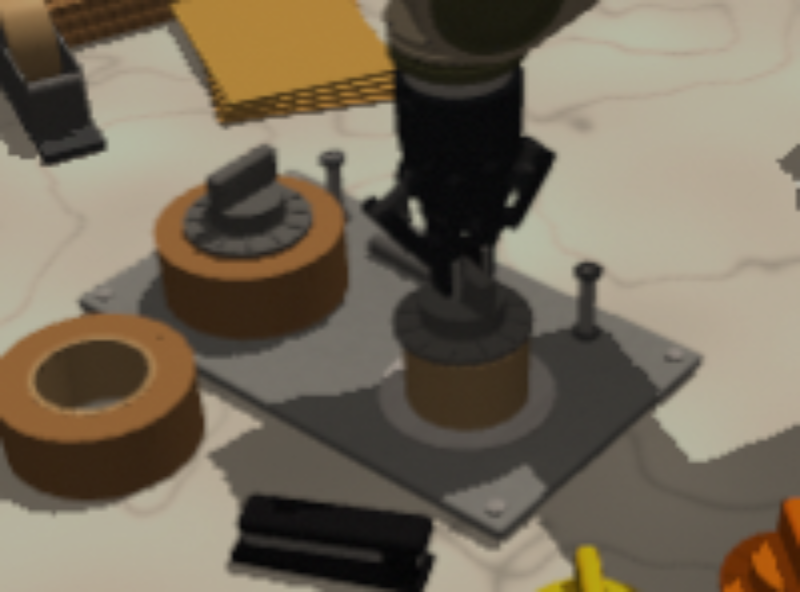

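Run:
```python
from rig import robot, close
from h import *
for z in (.1215,.123,.127,.135,.146):
    robot.move_l([.489,.057,z],rv(95.5,1),velocity=.03)
    o=s(z)
    if np.linalg.norm(o["ft_force"])>25: print("stop");break
```

```text
0.1215 9.37 [0.4888 0.0571 0.1215] 95.41 [-2.4  1.6 -2.4] [0.2  0.53 0.04] 0.0128
0.123 9.62 [0.4888 0.0571 0.123 ] 95.48 [-3.3  1.1 -3.6] [0.31 0.59 0.06] 0.0128
0.127 9.9 [0.4889 0.057  0.1273] 95.5 [-3.3  1.  -0.6] [0.24 0.79 0.02] 0.0126
0.135 10.32 [0.4895 0.0568 0.1354] 95.49 [-0.4  0.2 -3.7] [-0.04 -0.04 -0.01] 0.0129
0.146 10.83 [0.489  0.057  0.1461] 95.5 [ 0.3  0.7 -3.6] [-0.04  0.03 -0.  ] 0.0131
```

Run:
```python
from rig import robot, close, imaging, models
from h import *
robot.move_l([.489,.057,.237],rv(95.5,1),velocity=.06)
close(60); robot.pause(.5); s("up")
for n in ("scene","top"):
    p=imaging.capture(n); im=p["color"][:,:,::-1]
    im=im[60:260,200:400] if n=="scene" else im[130:270,240:480]
    cv2.imwrite(f"pics/{n}4.png",cv2.resize(im,None,fx=3,fy=3,interpolation=cv2.INTER_CUBIC))
    for q in ["cap_left_grip","empty_core_mid","cap_right_grip"]:
        print(n,q,[(d["position"],round(d["confidence"],2)) for d in models.spot_point(q,p)[:4]])
```

```text
up 13.22 [0.489 0.057 0.237] 95.5 [ 0.9 -0.2 -2.7] [0.01 0.02 0.04] 0.0123
scene cap_left_grip [([0.2755, 0.2759, 0.0448], 0.84), ([0.4881, 0.0528, 0.249], 0.73), ([0.5318, 0.2702, 0.0402], 0.71), ([0.401, 0.3015, 0.0431], 0.64)]
scene empty_core_mid [([0.4852, 0.0555, 0.058], 0.72)]
scene cap_right_grip [([0.557, -0.1302, 0.1276], 0.82)]
top cap_left_grip [([0.2777, 0.2788, 0.0401], 0.94), ([0.4024, 0.3004, 0.042], 0.78), ([0.5309, 0.2736, 0.0416], 0.61)]
top empty_core_mid []
top cap_right_grip [([0.563, -0.1337, 0.1322], 0.82)]
```

View pics/scene4.png

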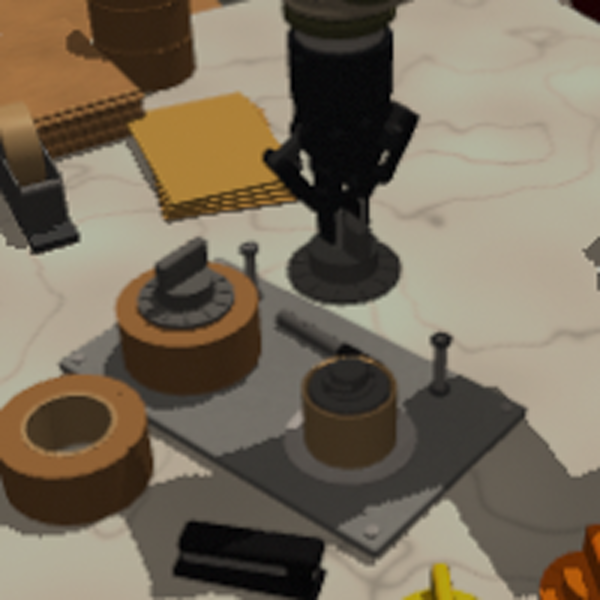

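View pics/top4.png

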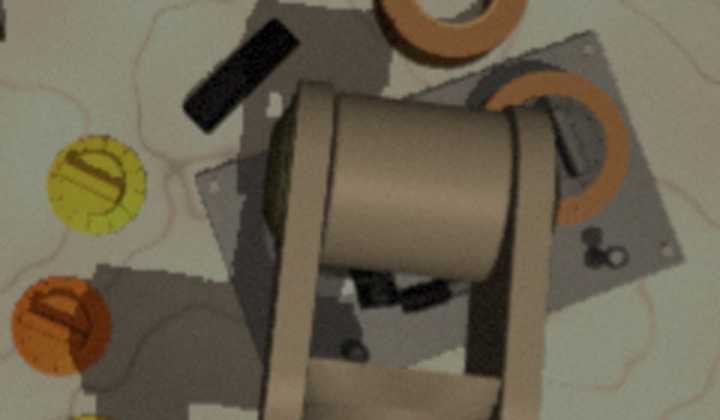

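The scene picture shows the cap held level in the jaws at about (345,265). Below it the core is still on its hub at (350,410) with the neck bare. The other cap, the full roll and the marker are where they were.

```bash
python3 -c "
from rig import robot
from h import s
robot.pause(.3); s('end'); robot.hand_in()"
```

```text
end 13.92 [0.489 0.057 0.237] 95.5 [-0.   0.2 -3.6] [0.02 0.01 0.02] 0.0128
the job is handed in; nothing more can be done
```

The cap of the left spindle, the one with the bare core, is off. I handed in at about 14 s with the arm still holding it, level and still, 12 cm above where it sat.

- **Unscrewing:** I gripped the bar and tried anticlockwise first. It turned freely well past the 7° within which a tightening stop would have come, so that thread is right-hand. I turned the cap about 78° in all and lifted it straight up.
- **Holding the cap:** The tool force settled at about 3 N, which fits the cap's weight. The finger opening stayed at about 13 mm, and the grip point was found at a height of about 0.249 m, compared with 0.126 m before.
- **Rest of the scene:** In the last scene picture the core is still on its hub. The full roll, the other cap, the marker and the other things I could see have not moved. The mug was outside the pictures I looked at, but the arm never went near it.
- **Gap in the checks:** In the last top picture the arm hid the held cap and the core, so those two checks rest on the scene camera alone. No check disagreed.

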